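# Hang the dip basket in the notch of the degreasing tank's rail

## Task

Pick up the wire dip basket with the two sawn pipe rings in it by its grip bar and hang it inside the empty steel tank: hook its bent strap over the hanging rail that stands up along the tank's far wall, and bring it along the rail until the strap drops into the rail's notch and sits fully down in it, then let go. Feel it into place without forcing it, keep the rings in the basket, and leave the other things on the bench alone.

Things in the scene. Friction and masses are not known exactly. Their poses are not given: they have to be found in the camera images.
- tank: Heavy fixed open-topped empty tank of 6 mm steel plate, outside 190 (its x) x 320 (its y) x 115 mm high. Origin: centre of its underside; z up. Flat against the inside of its +x long wall (the one away from the robot) stands the hanging rail, a 6 mm flat bar along the tank's y from x = 83 to 89 mm, its top edge at z = 145 mm, 30 mm above the wall. Bar loops stand out 35 mm from the end walls.
- rail_mid (a point): Fixed point of the tank at x = 86, y = 0, z = 137 mm in its frame and with its axes: mid-thickness of the rail, at the height of the notch's floor. The rail is 240 mm long and has one square notch at its middle, through its thickness, 53 mm long, 8 mm deep. It is bolted fast through slots, so the notch's middle lies anywhere from y = -25 to +25 mm: not measured, to be seen or felt.
- basket: Loose wire dip basket standing on the bench, 0.32 to 0.52 kg and two rings in it; body 90 (its x) x 118 (its y) mm, walls 65 mm high. Origin: centre of its underside; z up. Along its +x side runs a steel strap 50 mm wide (y -25 to +25): a flat leg up the back, outer face at x = 49, from z = 5 to 95, which stands 4 mm proud of the basket's back, so that only the leg meets the rail.
- hook (a point): Centre of the underside of the strap's fold, at x = +53, y = 0, z = 91 mm in the basket's frame; axes as the basket's. At the top the strap (4 mm thick) folds over away from the basket and comes down as a lip, x = 57 to 61, lower end at z = 73. The rail goes up into the 8 mm gap between leg and lip, basket on the tank's inner side. Home, this point is on the notch's floor.
- grip (a point): Centre of the basket's black grip bar, rigidly fixed across the basket over its middle (x = 0, y = 0, z = 155 mm in the basket's frame): a flat-sided bar 14 mm thick (basket's x), 24 mm high and 106 mm clear between two steel uprights (basket's y). Free space all round it.
- ring_a: Loose sawn steel pipe ring, 42 mm outside diameter, 34 inside, 22 mm high, 70 g, standing on the basket's floor (3 mm thick). Origin: centre of its underside.
- ring_b: The other pipe ring, the same.
- grinder: Bystander: angle grinder lying on its back, disc up, about 250 mm long, 75 mm high, on the bench at the robot's far left. Origin: underside, near the middle.
- pipe_piece: Bystander: piece of steel pipe, 60 mm diameter, 120 mm high, standing on end on the bench. Origin: centre of its underside.
- hammer: Bystander: hammer lying on the bench beyond the tank, handle along its x. Origin: on its underside.
Mind the look-alikes: they are no part of the job. Leave any purple look-alike of the basket alone. Leave any blue look-alike of the ring_a alone.

How it is judged:
On the way, in this order (a step that is already met when the one before it is completed fails the run):
1. the basket is lifted clear of the bench (height (world z) of basket above 0.05 m), for 0.2 s.
2. its strap straddles the rail: basket on the tank's inner side, lip outside with its end at least 8 mm below the rail's top (x of hook in the frame of rail_mid between -0.006 and 0.006 m and y of hook in the frame of rail_mid between -0.12 and 0.12 m and z of hook in the frame of rail_mid between -0.004 and 0.018 m and angle between basket's own z axis and vertical below 0.3 rad), for 0.1 s.
At the end, for the whole second after the job is handed in: the basket hangs at rest inside the tank with its strap fully down in the rail's notch (the fold within 2.5 mm of the notch's floor, the rail in the strap's gap), upright and square to the rail within 0.1 rad, and both rings are still in the basket (x of hook in the frame of rail_mid between -0.005 and 0.005 m and y of hook in the frame of rail_mid between -0.03 and 0.03 m and z of hook in the frame of rail_mid between -0.003 and 0.0025 m and angle between basket's own z axis and vertical below 0.1 rad and angle between the x axis of basket and the x axis of tank, either way round below 0.1 rad and linear speed of basket below 0.02 m/s and distance between each of ring_a, ring_b and basket below 0.07 m); the robot touches nothing.
It fails at once if the basket is forced: pressed or knocked against the tank or its rail with over 35 N (contact force between basket and tank above 35 N).
It fails at once if the grinder, the pipe piece or the hammer is shifted by over 15 mm (distance of any of grinder, pipe_piece, hammer from where it was at the start of the episode above 0.015 m).
It also fails if it takes over 72 s, if anything falls off the work surface, if the arm or the gripper's body presses on something with over 40 N, if the wrist force passes 120 N, or if a joint passes its speed limit or range.

## Robot

A 6-joint arm with a two-finger parallel gripper is mounted at the origin on the work surface. World frame = base frame: x ahead of the robot, y to its left, z up, the work surface at z = 0. Lengths are in m, angles in rad, forces in N, time in s.
With the tool pointing down it reaches from about 0.325 to 0.9 m from the base axis. Payload 3.5 kg.
Tool frame: the origin (TCP) lies midway between the tips of the shut fingers; the grasp point (between the pads) lies 19 mm behind it; y points along the fingers, x is the direction in which the jaws open and shut, and the axes are right-handed (so a half turn about y gives the same grasp; the last joint's range is limited). The gripper opens to 85 mm and grips with 20 to 120 N. Pads are 22 mm wide; open, the fingers measure 114 mm over their backs; the gripper's body (76 mm by 85 mm) begins 54 mm behind the grasp point. The pads swing forward as they close: fully open they stand 13 mm farther back than shut.
Start: joints at [1.039, 0.276, -0.026, 1.268, 0, 1.467], TCP at [0.26, 0.568, 0.193] pointing down, gripper open.
Joint ranges: [-3.12, 3.12], [-0.85, 1.88], [-1.08, 1.24], [-1.95, 2.15], [-1.57, 1.53], [-3.14, 3.14]. Speed limits (rad/s): [2.57, 2.57, 3.14, 3.14, 3.14, 3.14].

## Interface

Orientations are given as a rotation vector (axis times angle).
In Python, from rig import r, solver, observe, snapshot, outline_of gives the robot as it stands. Calls block until the motion is done:
- r.goto(position, orientation): joint-space move of the TCP to a pose.
- r.move_l(position, rot=None, feed=0.15, max_force=None): straight line of the TCP; rot=None keeps the orientation; feed is the mean speed in m/s. With max_force (N) it stops when the force on the tool has changed by that much, and returns True; else False.
- r.move_joints(angles): joint-space move.
- r.command_gripper(opening, grip_force=None): finger opening in m; grip_force is the grip in N (None keeps the last); returns when the fingers have stopped.
- r.sleep(seconds).
- solver.solve_ik(position, orientation): joint angles nearest the present ones, or None.
- observe(): the state.
- snapshot(name): name is "scene" or "top"; returns a dict with "frame" (420x560x3 uint8, red, green, blue), "K" (3x3 intrinsics, pixels), "R" (3x3) and "t" (3): a world point X has camera coordinates R X + t. Camera axes: x right, y down, z forward; pixel columns grow to the right and rows downward; lengths in m; the calibration is good to about 2 mm. A picture is of the moment at which its call begins. There is no depth.
A pose or a line that the arm cannot do raises r.Unreachable and nothing moves.
- r.finish_job(): hands the job in, once; it reports no verdict.
Trained networks look in a picture, given as the dict that the camera call returned (one of the last four; its "shot" number tells which), for a name from the list of things; names that differ only in an ending like _2 or _b are one class to them, and where a whole thing is asked for, a point or a joint stands for the part that bears it (a point fixed in the world has none). Each returns a list of dicts, best first, with "conf" (0 to 1); they miss things now and then, are a little off and sometimes report something else, mostly with a low value. They report only what shows in the picture. A call takes as long as a camera call. They do not tell look-alikes from the thing itself.
- outline_of(label, picture): "pixels" (420x560 bool, what is visible of it) and "box" ([left, top, right, bottom] in pixels, round what is visible of it).
The state is a dict: "t": time; "qpos": joint angles; "dq": joint speeds; "joint_torque": joint torques, N m; "position": TCP position; "tcp_rot": TCP orientation; "contact_force": force on the tool from outside, world axes, zero at the start; "ft_torque": the same for the moment, N m; "finger_gap": finger opening in m.
Only numpy, scipy, OpenCV 4.12 (cv2) and the standard library are available. Lean on these libraries where they do the work, as an engineer would, in place of code of your own. Each camera call takes 0.05 s, during which the arm holds its last target. There are 200 camera calls.

## Working session

There is one attempt and no reset: what is moved stays moved. The work goes in short steps, each a Python script; the robot and the scene stay as the last script left them, time stands still between calls to the robot, and variables do not carry over. Pictures are saved under pics/ and viewed, about 8 in all and at most 12, crops included, and the job is handed in when it is done.

```bash
mkdir -p pics; ls; cat > h.py <<'E'
import numpy as np, cv2
from rig import r, solver, observe, snapshot, outline_of
def save(img,name): cv2.imwrite('pics/'+name+'.png', cv2.cvtColor(img,cv2.COLOR_RGB2BGR))
def proj(s,X):
    c=np.atleast_2d(X)@s['R'].T+s['t']; p=c@s['K'].T; return p[:,:2]/p[:,2:]
def onplane(s,uv,z):
    d=s['R'].T@np.linalg.inv(s['K'])@np.array([uv[0],uv[1],1.]); o=-s['R'].T@s['t']
    return o+d*(z-o[2])/d[2]
E
python3 - <<'E'
from h import *
for n in('scene','top'):
    s=snapshot(n); save(s['frame'],n+'0'); print(n,s['K'].round(1).tolist(),(-s['R'].T@s['t']).round(3),s['R'].round(3).tolist())
    for l in('tank','basket','grip','ring_a','grinder','pipe_piece','hammer'):
        print(l,[(round(d['conf'],2),np.round(d['box']).tolist()) for d in outline_of(l,s)])
E
```

```text
pics
scene [[440.1, 0.0, 276.4], [0.0, 440.1, 203.9], [0.0, 0.0, 1.0]] [ 1.24  -0.225  0.886] [[0.455, 0.89, -0.018], [0.626, -0.335, -0.704], [-0.633, 0.309, -0.71]]
tank [(0.73, [230.0, 149.0, 378.0, 265.0])]
basket [(0.6, [112.0, 198.0, 182.0, 277.0]), (0.57, [68.0, 166.0, 121.0, 238.0])]
grip [(0.81, [64.0, 163.0, 125.0, 240.0]), (0.78, [114.0, 195.0, 182.0, 276.0])]
ring_a [(0.67, [132.0, 247.0, 150.0, 266.0]), (0.59, [89.0, 254.0, 106.0, 274.0]), (0.37, [118.0, 195.0, 180.0, 276.0])]
grinder [(0.56, [362.0, 110.0, 430.0, 186.0])]
pipe_piece [(0.8, [158.0, 310.0, 193.0, 362.0]), (0.29, [365.0, 111.0, 432.0, 184.0])]
hammer [(0.73, [241.0, 262.0, 320.0, 368.0])]
top [[512.7, 0.0, 276.1], [0.0, 512.7, 213.7], [0.0, 0.0, 1.0]] [0.395 0.133 1.526] [[-0.003, -1.0, -0.002], [-0.995, 0.003, -0.101], [0.101, 0.001, -0.995]]
tank [(0.73, [183.0, 180.0, 323.0, 257.0])]
basket [(0.98, [403.0, 273.0, 456.0, 326.0]), (0.8, [374.0, 216.0, 424.0, 260.0])]
grip [(0.75, [366.0, 216.0, 426.0, 264.0]), (0.65, [399.0, 273.0, 456.0, 324.0]), (0.22, [73.0, 211.0, 140.0, 306.0])]
ring_a [(0.44, [424.0, 247.0, 440.0, 261.0])]
grinder [(0.84, [74.0, 207.0, 137.0, 306.0])]
pipe_piece [(0.73, [382.0, 130.0, 414.0, 160.0])]
hammer [(0.91, [302.0, 96.0, 334.0, 182.0])]
```

View pics/scene0.png

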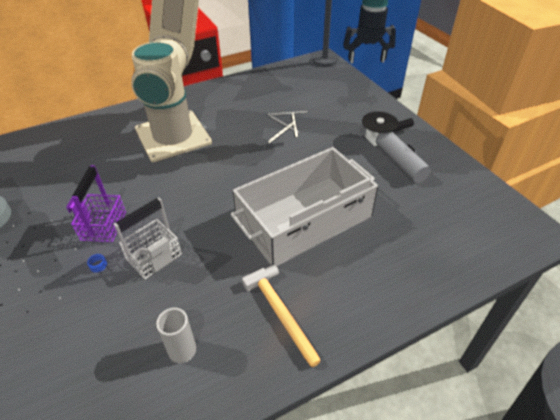

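View pics/top0.png

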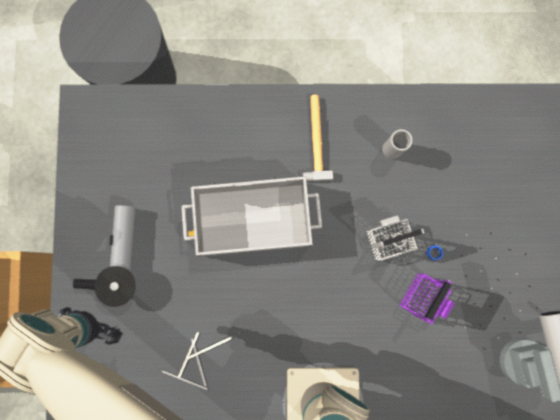

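The silver basket is at top (393,240) and scene (148,240). The purple one at top (427,298) is the look-alike, and the blue ring at top (436,253) isn't ours either. I'll confirm this in one enlarged crop, together with the tank.

```bash
python3 - <<'E'
from h import *
a=snapshot('top');b=snapshot('scene')
np.savez('s0.npz',**{n+k:s[k] for n,s in(('t',a),('s',b)) for k in('frame','K','R','t')})
f=lambda im,x,y,w,h,k:cv2.resize(im[y:y+h,x:x+w],None,fx=k,fy=k,interpolation=cv2.INTER_CUBIC)
A=f(a['frame'],360,205,80,60,5);B=f(b['frame'],105,190,80,60+30,5)[:300+150]
C=np.zeros((450,800,3),np.uint8);C[:300,:400]=A;C[:450,400:]=B
save(C,'bk0')
A=f(a['frame'],175,165,160,100,5); save(A,'tk0')
E
```

```text
(no output)
```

View pics/bk0.png

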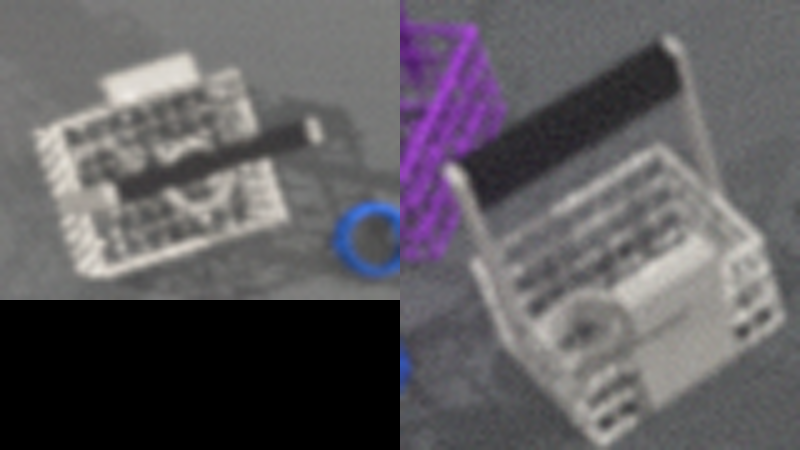

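View pics/tk0.png

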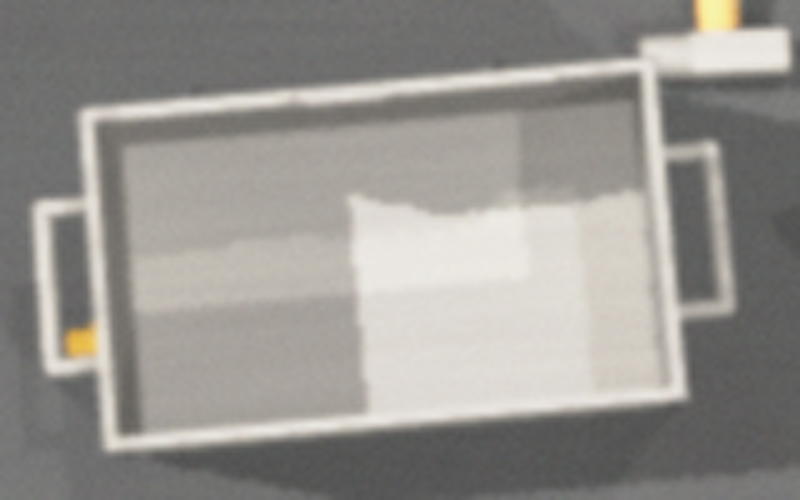

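The silver basket holds the rings, its strap is toward world +x, and its bar runs from top-crop (115,190) to (303,135). Next I'll fit both poses and look at the rail in the scene view.

```bash
cat > fit.py <<'E'
from h import *
from scipy.optimize import least_squares
z=np.load('s0.npz'); T={k[1:]:z[k] for k in z if k[0]=='t'}; S={k[1:]:z[k] for k in z if k[0]=='s'}
def W(p,X): c,s=np.cos(p[2]),np.sin(p[2]); X=np.array(X,float)/1000; return np.c_[p[0]+c*X[:,0]-s*X[:,1],p[1]+s*X[:,0]+c*X[:,1],X[:,2]]
def fit(obs,p0):
    f=lambda p:np.concatenate([(proj(s,W(p,X))-np.array(U)).ravel() for s,X,U in obs])
    q=least_squares(f,p0,loss='soft_l1'); print(q.x.round(4),q.fun.reshape(-1,2).round(1).tolist()); return q.x
ct=lambda U,o:np.array(U)/5+np.array(o)-.4
E
python3 - <<'E'
from fit import *
b=fit([(T,[[53,0,95],[45,59,65],[45,-59,65],[-45,-59,65],[0,53,167],[0,-53,167]],ct([[151,80],[40,132],[240,70],[285,215],[115,190],[303,135]],(360,205))),
 (S,[[0,53,155],[0,-53,155]],ct([[75,168],[272,75]],(105,190)))],[.35,-.1,0.2])
t=fit([(T,[[95,160,115],[95,-160,115],[-95,-160,115],[-95,160,115]],ct([[80,112],[655,62],[688,398],[107,450]],(175,165)))],[.47,.15,0.08])
np.savez('pose.npz',b=b,t=t)
im=cv2.resize(S['frame'][145:265,225:385],None,fx=5,fy=5,interpolation=cv2.INTER_CUBIC).copy()
for X in [[89,120,145],[89,-120,145],[95,160,115],[95,-160,115],[-95,-160,115],[-95,160,115],[86,0,145]]:
    u=(proj(S,W(t,[X]))[0]-[225,145])*5+2; cv2.circle(im,tuple(int(v) for v in u),4,(255,0,0),1)
save(im,'tk1')
E
```

```text
[ 0.469  -0.1962  0.2922] [[-0.7, 0.0], [0.5, -0.8], [-0.3, -0.4], [0.7, 0.8], [-0.3, 0.5], [0.0, -0.1], [41.1, -21.3], [-38.2, 20.8]]
[0.5335 0.2045 0.0867] [[0.3, -0.3], [-0.1, -0.5], [-0.2, 0.3], [-0.0, 0.4]]
```

View pics/tk1.png

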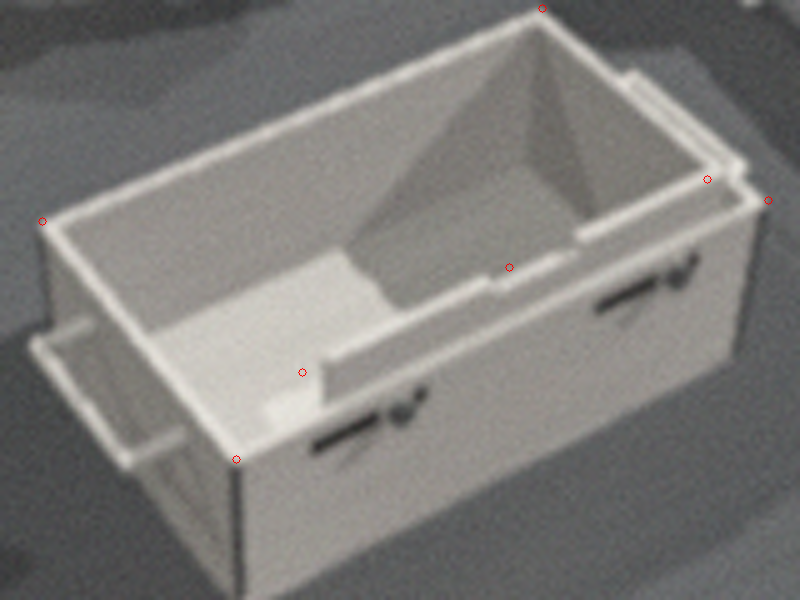

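The tank fit overlays well. The rail runs from (325,362) to (715,174) in the crop, and the notch from about (490,278) to (580,236). The two bar ends were swapped in the scene view, so I'll refit the basket and get the notch y.

```bash
python3 - <<'E'
from fit import *
b=fit([(T,[[53,0,95],[45,59,65],[45,-59,65],[-45,-59,65],[0,53,167],[0,-53,167]],ct([[151,80],[40,132],[240,70],[285,215],[115,190],[303,135]],(360,205))),
 (S,[[0,-53,155],[0,53,155]],ct([[75,168],[272,75]],(105,190)))],[.47,-.2,0.3])
t=np.load('pose.npz')['t']
t=fit([(T,[[95,160,115],[95,-160,115],[-95,-160,115],[-95,160,115]],ct([[80,112],[655,62],[688,398],[107,450]],(175,165))),
(S,[[95,160,115],[95,-160,115],[-95,-160,115],[-95,160,115]],ct([[762,202],[236,456],[46,224],[541,15]],(225,145)))],t)
c,s=np.cos(t[2]),np.sin(t[2])
for u in [[325,362],[490,278],[580,236],[715,174]]:
    w=onplane(S,ct([u],(225,145))[0],.145); d=w[:2]-t[:2]; print('tank xy',(np.array([[c,s],[-s,c]])@d).round(4))
np.savez('pose.npz',b=b,t=t)
print(W(b,[[0,0,155]]),W(t,[[86,0,137]]))
E
cat > k.py <<'E'
from h import *
from scipy.spatial.transform import Rotation as Ro
P=np.load('pose.npz'); b,t=P['b'],P['t']
def tool(yaw,tilt=0,half=0):
    # tool x (jaws) along horizontal dir yaw; tool z? y along fingers
    pass
E
python3 -c "
from h import *
o=observe();print({k:np.round(v,3).tolist() for k,v in o.items()})
from scipy.spatial.transform import Rotation as Ro
print(Ro.from_rotvec(o['tcp_rot']).as_matrix().round(3))"
```

```text
[ 0.4688 -0.1972  0.2891] [[-0.3, 0.1], [0.8, -0.8], [0.1, -0.3], [1.0, 0.9], [0.0, 0.6], [0.4, 0.0], [0.8, 2.3], [1.3, -2.6]]
[0.5336 0.2042 0.0864] [[0.5, -0.3], [-0.0, -0.5], [-0.0, 0.3], [0.1, 0.4], [1.1, -0.3], [0.0, 0.7], [-0.9, -0.4], [0.2, -1.2]]
tank xy [ 0.0894 -0.1076]
tank xy [ 0.0864 -0.0116]
tank xy [0.0869 0.0421]
tank xy [0.0881 0.1259]
[[ 0.46878089 -0.19723151  0.155     ]] [[0.61922911 0.21161881 0.137     ]]
{'t': 0.9, 'qpos': [1.039, 0.276, -0.026, 1.268, 0.0, 1.467], 'dq': [0.001, 0.001, -0.0, -0.002, -0.0, -0.001], 'joint_torque': [-0.0, -44.548, 29.557, 0.001, -0.0, -0.0], 'position': [0.26, 0.568, 0.193], 'tcp_rot': [-1.382, -0.888, 0.888], 'contact_force': [0.409, 0.632, -0.218], 'ft_torque': [-0.037, -0.037, -0.014], 'finger_gap': 0.085}
[[ 0.416  0.    -0.909]
 [ 0.909  0.     0.416]
 [ 0.    -1.    -0.   ]]
```

Notch middle is at tank y ≈ +15 mm: the measured length is 53.7 mm against 53 nominal, and rail x ≈ 86–88 mm, so both agree. Now grasp and lift.

```bash
cat > k.py <<'E'
from h import *
from scipy.spatial.transform import Rotation as Ro
P=np.load('pose.npz'); b,t=P['b'],P['t']
def rot(yaw,sg):  # tool x = sg*(cos,sin,0), tool y = down
    x=sg*np.array([np.cos(yaw),np.sin(yaw),0]); y=np.array([0,0,-1.])
    return Ro.from_matrix(np.c_[x,y,np.cross(x,y)]).as_rotvec()
def st():
    o=observe(); print(round(o['t'],2),np.round(o['position'],4),'F',np.round(o['contact_force'],1),'M',np.round(o['ft_torque'],2),'gap',round(o['finger_gap'],4),'yaw',Ro.from_rotvec(o['tcp_rot']).as_matrix()[:,0].round(3)); return o
E
python3 - <<'E'
from k import *
for sg in(1,-1):
    for p,y in(([b[0],b[1],.136],b[2]),([.58,.2,.25],t[2])): print(sg,np.round(solver.solve_ik(np.array(p),rot(y,sg)),2))
R=rot(b[2],1)
r.move_l([.26,.568,.33],feed=.25)
r.goto([b[0],b[1],.30],R); r.command_gripper(.06)
r.move_l([b[0],b[1],.20],feed=.2); st()
for n in('scene','top'):
    s=snapshot(n); 
    im=s['frame']; u=proj(s,[[b[0],b[1],.18]])[0]; x,y=int(u[0])-40,int(u[1])-60
    a=cv2.resize(im[max(y,0):y+120,max(x,0):x+80],(400,600),interpolation=cv2.INTER_CUBIC)
    C=a if n=='scene' else np.hstack([C,a])
save(C,'pre')
E
```

```text
1 [-0.53  0.11 -0.35  1.11  0.    0.76]
1 [0.23 0.23 0.04 1.38 0.   1.71]
-1 [-0.53  0.11 -0.35  1.11  0.   -2.39]
-1 [ 0.23  0.23  0.04  1.38  0.   -1.43]
5.42 [ 0.4692 -0.1975  0.2007] F [ 0.6 -0.3  0.1] M [-0.04 -0.03 -0.02] gap 0.0598 yaw [0.959 0.285 0.001]
```

View pics/pre.png

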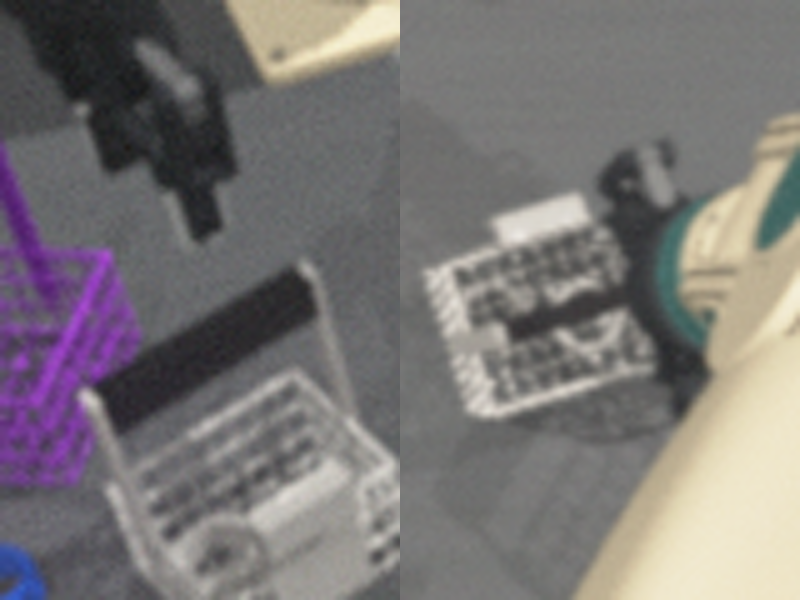

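The fingers straddle the bar about mid-length: scene-crop fingertip at (200,230), bar middle at (205,345). Descend, grip and lift.

```bash
python3 - <<'E'
from k import *
print(r.move_l([b[0],b[1],.136],feed=.08,max_force=8)); st()
r.command_gripper(0.0,90); o=st()
p=o['position']; np.save('g.npy',p)
r.move_l([p[0],p[1],p[2]+.03],feed=.05); st()
r.move_l([p[0],p[1],p[2]+.19],feed=.15); r.sleep(.3); st()
# carry: place above tank, hook 4mm short of rail centre, y 15mm short of notch
c,s=np.cos(t[2]),np.sin(t[2])
g=lambda x,y:np.array([t[0]+c*x-s*y,t[1]+s*x+c*y])
q=g(.086-.053-.006,.015-.012)
R=rot(t[2],1); r.goto([*q,p[2]+.19],R); r.sleep(.5); st()
for n in('scene','top'):
    sn=snapshot(n); d=outline_of('ring_a',sn); print(n,[(round(e['conf'],2),e['box']) for e in d])
    u=proj(sn,[[*q,.22]])[0]; x,y=int(u[0])-40,max(0,int(u[1])-50)
    a=cv2.resize(sn['frame'][y:y+120,x:x+80],(400,600),interpolation=cv2.INTER_CUBIC)
    C=a if n=='scene' else np.hstack([C,a])
save(C,'carry')
E
```

```text
False
6.47 [ 0.4693 -0.1975  0.1365] F [-0.3 -0.3 -0.1] M [ 0.02 -0.04 -0.03] gap 0.06 yaw [0.959 0.285 0.001]
7.08 [ 0.4688 -0.1972  0.136 ] F [ 0.1  0.5 -0.1] M [0.02 0.03 0.01] gap -0.0002 yaw [0.959 0.285 0.   ]
7.83 [ 0.4687 -0.1972  0.166 ] F [-0.5  0.3  0.3] M [0.02 0.   0.03] gap 0.0001 yaw [ 0.958  0.285 -0.   ]
9.34 [ 0.4685 -0.1971  0.3254] F [ 0.6  0.1 -0.1] M [-0.03 -0.03 -0.03] gap -0.0 yaw [ 0.959  0.285 -0.001]
11.38 [0.5602 0.2093 0.3261] F [ 0.4  0.4 -0.5] M [ 0.01  0.05 -0.02] gap 0.0001 yaw [0.996 0.086 0.   ]
scene [(0.62, [87.9, 256.0, 107.0, 274.2])]
top [(0.47, [392.2, 238.1, 406.3, 244.6]), (0.28, [72.9, 206.9, 139.5, 307.1])]
```

View pics/carry.png

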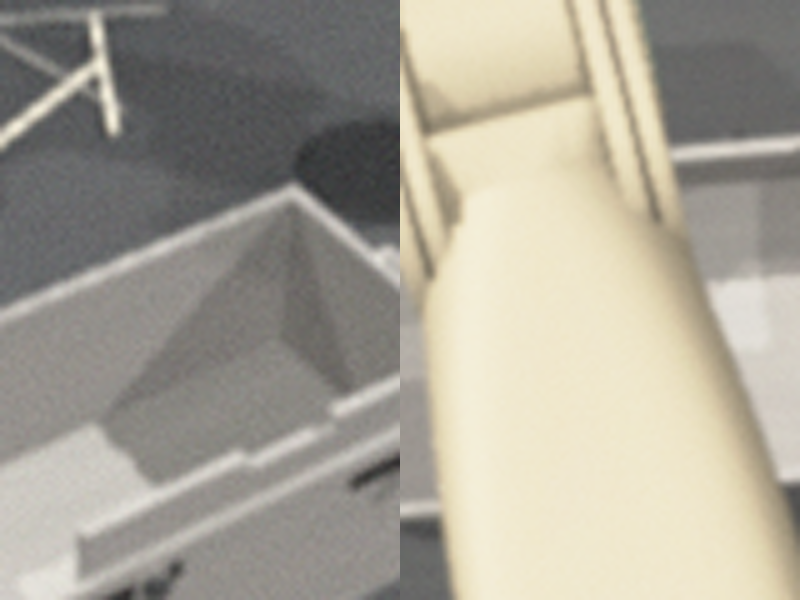

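The grasp missed: finger gap is 0 and no weight is felt. I'll look at the basket again with the fitted model overlaid.

```bash
python3 - <<'E'
from k import *
from fit import W
print(solver.solve_ik(np.array([b[0],b[1],.136]),rot(b[2],1)))
for n,o in(('scene',(100,185)),('top',(360,195))):
    sn=snapshot(n); np.savez('s1'+n[0],**{k:sn[k] for k in('frame','K','R','t')})
    a=cv2.resize(sn['frame'][o[1]:o[1]+100,o[0]:o[0]+80],(400,500),interpolation=cv2.INTER_CUBIC)
    for X in [[0,53,155],[0,-53,155],[0,0,155],[53,0,95],[45,59,65],[45,-59,65],[-45,-59,65],[-45,59,65],[45,59,0],[45,-59,0]]:
        u=(proj(sn,W(b,[X]))[0]-o)*5+2; cv2.circle(a,tuple(int(v) for v in u),4,(255,0,0),1)
    C=a if n=='scene' else np.hstack([C,a])
save(C,'re')
E
```

```text
[-0.52541641  0.10929128 -0.3549257   1.10657935  0.          0.75629423]
```

View pics/re.png

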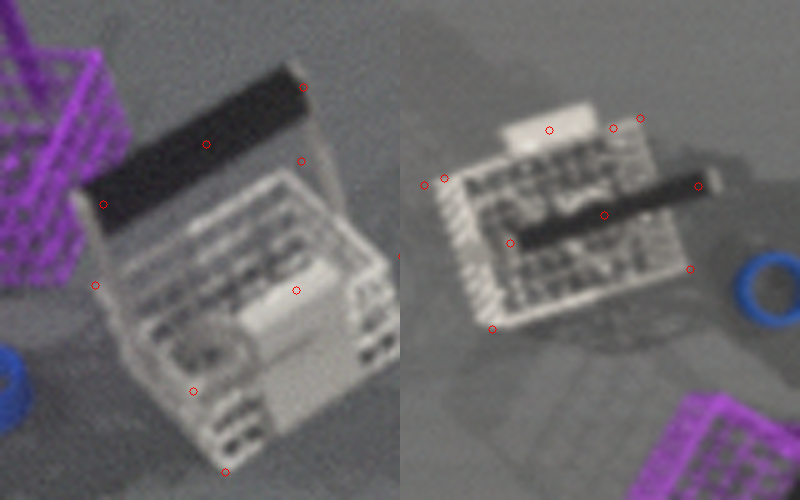

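The model overlays the basket within about 2 px, so its pose looks right. The gripper itself looked about 15 px too high in the pregrasp view. I'll check where the shut fingertips really are against the projected TCP.

```bash
python3 - <<'E'
from k import *
z=np.load('s1s.npz'); sn={k:z[k] for k in z}
o=observe(); p=o['position']; M=Ro.from_rotvec(o['tcp_rot']).as_matrix()
u0=proj(sn,[p])[0]; x,y=int(u0[0])-50,max(0,int(u0[1])-70); print(u0,x,y)
a=cv2.resize(sn['frame'][y:y+110,x:x+110],(550,550),interpolation=cv2.INTER_CUBIC)
for k,col in((0,(255,0,0)),(-.019,(0,255,0)),(-.073,(255,255,0))):
    u=(proj(sn,[p+k*M[:,1]])[0]-[x,y])*5+2; cv2.circle(a,tuple(int(v) for v in u),5,col,2)
save(a,'tip')
E
```

```text
[316.5350695  122.81418333] 266 52
```

View pics/tip.png

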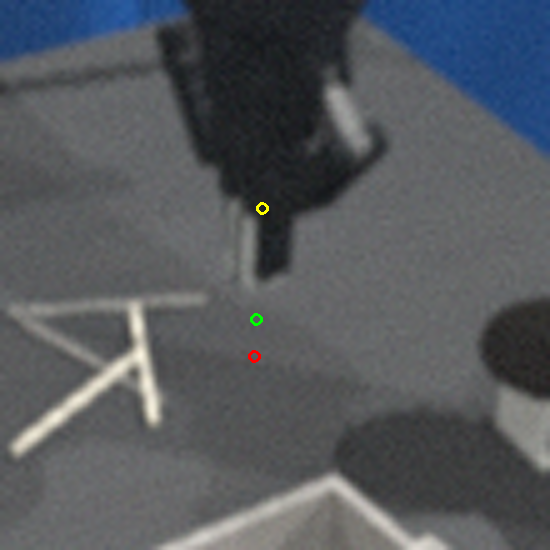

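The real shut fingertips show at (258,280), against (254,356) for the reported TCP. With the 73 mm marker spacing as scale, the fingers end about 37 mm higher than reported; sideways agrees. Even if I'm wrong about this, going 38 mm lower still clears the bar and the rim. I'll use guarded motion.

```bash
python3 - <<'E'
from k import *
R=rot(b[2],1); D=.038
r.goto([b[0],b[1],.30],R); r.command_gripper(.06)
r.move_l([b[0],b[1],.16],feed=.2)
print(r.move_l([b[0],b[1],.136-D],feed=.06,max_force=6)); st()
r.command_gripper(0.0,90); o=st(); p=o['position']; np.save('g.npy',p)
if .011<o['finger_gap']<.018:
    r.move_l([p[0],p[1],p[2]+.03],feed=.05); r.sleep(.2); st()
    r.move_l([p[0],p[1],p[2]+.12],feed=.12); r.sleep(.3); st()
E
```

```text
False
15.86 [ 0.4692 -0.1975  0.0985] F [ 0.5  0.1 -0.6] M [-0.    0.06  0.02] gap 0.06 yaw [0.959 0.285 0.001]
16.34 [ 0.4695 -0.1975  0.0983] F [1.6 0.8 0.6] M [-0.06 -0.19 -0.02] gap 0.0126 yaw [0.958 0.285 0.001]
17.3 [ 0.4691 -0.1973  0.1279] F [ 0.8 -0.2 -5.3] M [-0.    0.01  0.05] gap 0.0126 yaw [ 0.958  0.285 -0.001]
18.5 [ 0.4691 -0.1973  0.2176] F [ 0.4  0.2 -5.2] M [-0.03  0.02  0.03] gap 0.0125 yaw [ 0.959  0.285 -0.001]
```

Gripped: gap 12.6 mm and 5.3 N of weight. Carry it over the tank, then a guarded descent inside with the lip still above the rail, and look.

```bash
cat >> k.py <<'E'
c,s=np.cos(t[2]),np.sin(t[2]); U=np.array([c,s,0]); V=np.array([-s,c,0])
def tgt(hx,hy,h,p=None):  # nominal hook x,y in tank frame, basket height h -> TCP
    p=np.load('g.npy') if p is None else p
    q=np.array([t[0],t[1],0])+(hx-.053)*U+hy*V; q[2]=p[2]+h; return q
def inv(P): d=np.asarray(P)-[t[0],t[1],0]; return np.array([d@U+.053,d@V,d[2]-np.load('g.npy')[2]])
E
python3 - <<'E'
from k import *
from fit import W
p=np.load('g.npy'); o=observe()['position']
r.move_l([o[0],o[1],p[2]+.19],feed=.15)
R=rot(t[2],1); r.goto(tgt(.080,.003,.19),R); r.sleep(.3); st()
print(r.move_l(tgt(.080,.003,.086),feed=.05,max_force=5)); o=st(); h=inv(o['position']); print(h)
sn=snapshot('scene'); np.savez('s2s',**{k:sn[k] for k in('frame','K','R','t')})
O=(235,130); a=cv2.resize(sn['frame'][O[1]:O[1]+120,O[0]:O[0]+150],(750,600),interpolation=cv2.INTER_CUBIC)
# hook-frame markers: fold top edge ends, lip lower ends
for X in [[8,25,4],[8,-25,4],[8,25,-18],[8,-25,-18]]:
    X=np.array(X)+[h[0]*1e3,h[1]*1e3,(h[2]+.091)*1e3]
    u=(proj(sn,W(t,[X]))[0]-O)*5+2; cv2.circle(a,tuple(int(v) for v in u),4,(255,0,0),1)
for X in [[89,15-26.5,145],[89,15+26.5,145]]:
    u=(proj(sn,W(t,[X]))[0]-O)*5+2; cv2.circle(a,tuple(int(v) for v in u),4,(0,255,0),1)
save(a,'pre2')
E
```

```text
20.96 [0.5604 0.2087 0.2885] F [ 0.1  0.4 -4.6] M [ 0.02  0.04 -0.07] gap 0.0129 yaw [0.996 0.085 0.   ]
False
23.19 [0.5604 0.2096 0.1847] F [-0.4  0.5 -5.7] M [ 0.04  0.05 -0.01] gap 0.0125 yaw [0.996 0.086 0.001]
[0.08023751 0.0030424  0.08633397]
```

View pics/pre2.png

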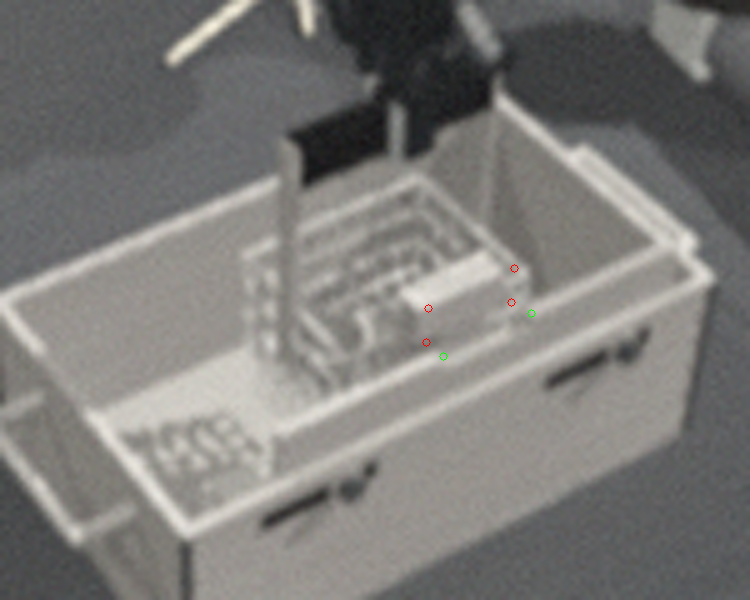

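The strap's front edge is at (415,308)–(500,265), about 13 px left of prediction, so the basket sits about 7 mm further toward −y than nominal (gripped off-centre). It hangs upright inside the tank, the lip is above the rail, and the rings can be seen inside. Next I'll feel for the rail's inner face with the leg, back off 1 mm, and lower.

```bash
python3 - <<'E'
from k import *
h0=inv(observe()['position'])
print(r.move_l(tgt(.095,h0[1],.086),feed=.01,max_force=3)); o=st(); h=inv(o['position']); print(h.round(4))
xc=h[0]; np.save('xc.npy',xc)
if .080<xc<.094:
    r.move_l(tgt(xc-.0012,h[1],.086),feed=.02); r.sleep(.2); st()
    print('down',r.move_l(tgt(xc-.0012,h[1],.050),feed=.015,max_force=3)); o=st(); print(inv(o['position']).round(4))
E
```

```text
True
24.24 [0.5683 0.2101 0.1825] F [-1.  -0.1 -6.1] M [-0.07  0.02 -0.03] gap 0.0125 yaw [ 0.996  0.086 -0.005]
[0.0882 0.0029 0.0842]
24.74 [0.5669 0.21   0.184 ] F [ 0.3 -0.  -4.6] M [-0.01 -0.03 -0.01] gap 0.0123 yaw [ 0.996  0.086 -0.008]
down True
26.63 [0.5672 0.2102 0.1521] F [-0.8  0.9  5. ] M [-0.01 -0.13  0.  ] gap 0.0126 yaw [ 0.996  0.086 -0.008]
[0.0871 0.0031 0.0537]
```

It's seated on the rail top: fold at 144.7 mm against 145. The strap straddles it. Now probe along +y in 1.2 mm steps until it drops.

```bash
cat > probe.py <<'E'
from k import *
import sys
y0,y1,dy=map(float,sys.argv[1:4]); xc=float(np.load('xc.npy'))-.0012
for y in np.arange(y0,y1,dy):
    r.move_l(tgt(xc,y,.0562),feed=.03)
    hit=r.move_l(tgt(xc,y,.0495),feed=.012,max_force=3.5); o=observe(); h=inv(o['position'])
    print(round(o['t'],1),hit,h.round(4),'F',o['contact_force'].round(1))
    if h[2]<.0515: break
E
python3 probe.py .016 .0265 .0012
```

```text
27.5 True [0.0872 0.0161 0.054 ] F [ 1.3  1.7 -1.5]
28.5 False [0.087  0.0174 0.0493] F [ 4.2  0.1 -4.8]
```

It dropped in at nominal y = 17.4 mm. Now seat it down to the floor.

```bash
python3 - <<'E'
from k import *
h=inv(observe()['position'])
print(r.move_l(tgt(h[0]-.0003,h[1],.0435),feed=.01,max_force=4)); o=st(); h=inv(o['position']); print(h.round(4))
E
```

```text
True
28.92 [0.566  0.2244 0.1443] F [-2.2 -1.2  6.1] M [ 0.01 -0.01  0.02] gap 0.0129 yaw [ 0.996  0.085 -0.01 ]
[0.0871 0.0174 0.046 ]
```

h = 46.0 mm puts the fold exactly at the notch floor. Release, withdraw upward and look.

```bash
python3 - <<'E'
from k import *
from fit import W
r.command_gripper(.05); r.sleep(.3); st(); P=observe()['position']
r.move_l([P[0],P[1],P[2]+.16],feed=.12); r.move_l([P[0]-.1,P[1]+.12,P[2]+.2],feed=.2); r.sleep(.3); st()
sn=snapshot('scene')
O=(235,130); a=cv2.resize(sn['frame'][O[1]:O[1]+120,O[0]:O[0]+150],(750,600),interpolation=cv2.INTER_CUBIC)
for X in [[94,15+25,141],[94,15-25,141],[94,15+25,119],[94,15-25,119]]:
    u=(proj(sn,W(t,[X]))[0]-O)*5+2; cv2.circle(a,tuple(int(v) for v in u),4,(255,0,0),1)
save(a,'end')
E
```

```text
29.66 [0.5668 0.2244 0.1431] F [ 0.4 -0.3  1.2] M [-0.   -0.   -0.04] gap 0.0497 yaw [ 0.996  0.085 -0.009]
32.4 [0.4673 0.3438 0.3428] F [-0.  -0.7  0.6] M [-0.02 -0.05  0.01] gap 0.0501 yaw [ 0.996  0.084 -0.009]
```

View pics/end.png

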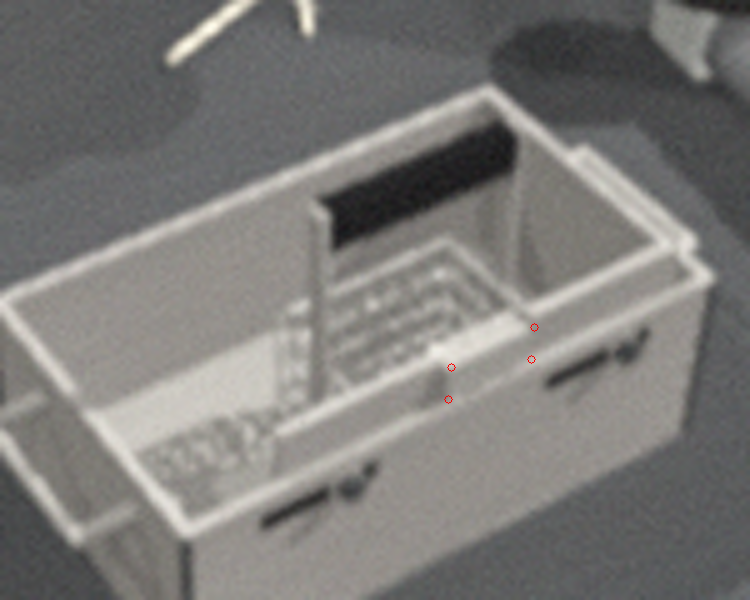

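The strap sits in the notch: the fold is level with the rail, with lip corners at about (448,370) and (530,328), and the lip end is over the wall as predicted. One last look from the top for the rings and uprightness.

```bash
python3 - <<'E'
from k import *
from fit import W
sn=snapshot('top'); 
print([(round(e['conf'],2),np.round(e['box'])) for e in outline_of('ring_a',sn)])
O=(195,160); a=cv2.resize(sn['frame'][O[1]:O[1]+110,O[0]:O[0]+140],(700,550),interpolation=cv2.INTER_CUBIC)
for X in [[33,15+53,213],[33,15-53,213],[86,15+25,141],[86,15-25,141]]:
    u=(proj(sn,W(t,[X]))[0]-O)*5+2; cv2.circle(a,tuple(int(v) for v in u),4,(255,0,0),1)
save(a,'endtop')
E
```

```text
[(0.51, array([424., 243., 444., 260.]))]
```

View pics/endtop.png

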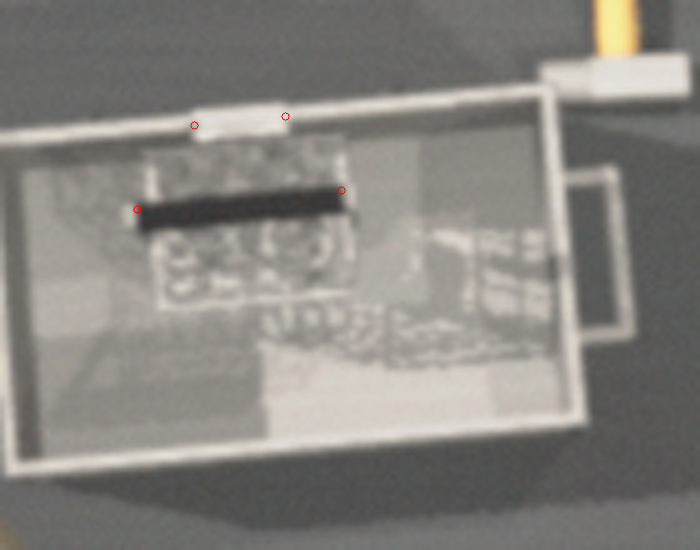

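The bar is about 1.5 px toward −x of nominal, a tilt of 0.05 rad or less. It is parallel to the rail, both rings show in the basket at (300,240) and (190,265), and the hammer is unmoved. Handing in.

```bash
python3 -c "
from k import *
st(); r.finish_job()"
```

```text
32.55 [0.4671 0.3441 0.343 ] F [ 0.2 -0.1 -0.1] M [-0.    0.04  0.02] gap 0.05 yaw [ 0.996  0.084 -0.009]
the job is handed in; nothing more can be done
```

The basket is hanging in the tank with its strap down in the rail's notch. I let go, moved the arm clear and handed the job in at about 32.6 s. `finish_job` gives no verdict, so the result rests on my own checks.

**What I did:** I gripped the silver basket by its bar and carried it over the tank. With the leg I felt for the rail's inner face, backed off about 1 mm and lowered the strap onto the rail top. I then probed along the rail until the strap dropped into the notch, and lowered it to the floor. The largest force change I read in any contact was about 11 N, against the 35 N limit.

**Last checks:**
- **Seating:** the fold read 144.7 mm high on the rail top (nominal 145) and 137.0 mm at the notch floor (nominal 137). In the scene picture it is level with the rail, with the lip outside.
- **Rings and bystanders:** I saw both rings in the basket in the top view. The ring detector found only the blue look-alike there. The hammer looked unmoved; I did not re-measure the grinder or the pipe piece.

**What disagreed:**
- **First grasp:** it closed on nothing, with a finger gap of 0. The pictures showed the fingertips about 37 mm higher than the reported TCP. Going 38 mm lower, the second grasp held.
- **Grip position:** the basket hung about 7 mm off-centre along the bar. Probing along the rail took that up.
- **Tilt:** in the last top view the grip bar sat about 1.5 px from nominal. That is at most 0.05 rad of tilt, or camera calibration error, against the 0.1 rad limit.

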